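Load the ribbon winder and hold its speed dial at the third click

ROBOT

A 6-joint arm with a two-finger parallel gripper is mounted at the origin on the work surface. World frame = base frame: x ahead of the robot, y to its left, z up, the work surface at z = 0. Lengths are in m, angles in rad, forces in N, time in s.
With the tool pointing down it reaches from about 0.275 to 0.75 m from the base axis. Payload 10.2 kg.
Tool frame: the origin (TCP) lies between the finger pads; the fingertips stand 8 mm ahead of it and the grasp point (between the pads) lies 11 mm behind it; z points along the fingers, y is the line along which they close (so a half turn about z gives the same grasp; the last joint's range is limited). The gripper opens to 85 mm and grips with 20 to 120 N. Pads are 22 mm wide; open, the fingers measure 114 mm over their backs; the gripper's body (76 mm by 85 mm) begins 54 mm behind the grasp point. The pads swing forward as they close: fully open they stand 13 mm farther back than shut.
Start: joints at [-1.558, 0.313, 1.498, -0, 1.331, -0.223], TCP at [0.123, -0.51, 0.239] pointing down, gripper open.
Joint ranges: [-2.94, 2.94], [-0.97, 2.17], [0.19, 2.56], [-1.23, 4.37], [0.02, 3.11], [-2.88, 2.88]. Speed limits (rad/s): [2.39, 2.39, 3.01, 3.14, 3.14, 3.14].

INTERFACE

Orientations are given as a rotation vector (axis times angle).
In Python, from plant import arm gives the robot as it stands. The module is installed in compiled form; this text tells all that it offers.
- The arm moves only by the tool carry_out, never from a script. Its argument "targets" is one flat list of numbers, 7 for each row, row after row: the shift along the tool's x, y, z in cm, then the turn, a rotation vector about the tool's x, y, z in rad, then the finger opening in cm, from 0 to 8.54. In form: [dx, dy, dz, rx, ry, rz, gripper, dx, dy, dz, rx, ry, rz, gripper, ...]. A call has 1 to 8 rows; each row shifts and turns the commanded pose from where the row before left it, along the tool's axes as they then stand; what a row does not reach is not made up. A row lasts 1/12 s, in which the tool goes at most 41.7 mm and 7.16 degrees, less where a joint would pass 70% of its speed; a pose out of reach is approached as far as the arm can. A call is refused whole if a number of a shift passes 4.17 or a number of a turn 0.125, either way. A call with a gripper value outside its range is refused whole. The fingers move at their own pace and stop on an object; the grip force is fixed at half the most. Time passes only in rows, so rows that do not move let the fingers close. It gives the time, the measured TCP pose, the force, the opening and the grip force at its end, in the units of the state.
- arm.sense(): the state, without advancing time (a new reading comes with each control period).
- arm.camera(name): name is "scene" or "top" or "wrist"; returns a dict with "img" (400x640x3 uint8, red, green, blue), "camera_matrix" (3x3 intrinsics, pixels), "k1" (the pictures are not rectified: a ray, as slopes to the right and down, at radius r is drawn at 1 + k1 r^2 times it, then the intrinsics apply), "rvec" (rotation vector, rad) and "tvec" (3), from world to camera coordinates, as OpenCV has them; the wrist camera has in their place "tool_from_camera" (4x4, takes a point from camera to tool coordinates, whose origin is the TCP and whose axes are the flange's). Camera axes: x right, y down, z forward; pixel columns grow to the right and rows downward; lengths in m; the calibration is good to about 2 mm. A picture is of the moment at which its call begins: read the wrist's pose just before it. There is no depth.
- arm.close_job(): hands the job in; it is judged then, once.
The state is a dict: "clock": time; "joints": joint angles; "joint_vel": joint speeds; "joint_efforts": joint torques, N m; "tool_pos": TCP position; "tcp_rot": TCP orientation; "wrist_force": force on the tool from outside, world axes, zero at the start; "wrist_torque": the same for the moment, N m; "width": finger opening in m; "finger_force": force on a finger pad.
Only numpy, scipy, OpenCV 4.12 (cv2) and the standard library are available. Lean on these libraries where they do the work, as an engineer would, in place of code of your own. Each camera call takes 0.05 s, during which the arm holds its last target. There are 200 camera calls.

TASK

Put the empty white spool over the upright spindle of the white ribbon winder, all the way down onto the turntable, and let go of it. Then press the orange bar of the winder's spring-return dial down past its first two clicks to the third and last one, and finish while still holding it there, because it springs back to off when released. Leave the black spool wound with red ribbon and the other things on the ledge where they are.

Things in the scene. Friction and masses are not known exactly. Their poses are not given: they have to be found in the camera images.
- spool_center (a point): Centre (half-way up, on the axis) of the empty white plastic spool standing upright on the ledge: 40 mm high, round, two flanges 54 mm in diameter and 6 mm thick at its top and bottom, a 28 mm core between them, and a 20 mm hole right through along its axis (z). About 50 g. It may stand on the left or on the right of the winder.
- full_spool_center (a point): Centre (half-way up) of the other spool, same shape and size but with black flanges and wound with red ribbon to 50 mm diameter, standing upright. To be left alone.
- winder_seat (a point): Centre of the top of the winder's aluminium turntable (48 mm across), at the foot of its spindle, 90 mm above the ledge. The steel spindle rises 48 mm from here along z: 15 mm in diameter, the top 10 mm tapering to 6 mm. A seated spool rests on the turntable, its centre 20 mm above this point. Site axes are the winder's axes.
- winder: White ribbon winder, fixed; origin at the centre of its underside. Housing 110 mm (x) by 180 mm (y) by 80 mm high. Its turntable is 45 mm along -y from the middle. A steel wire eyelet stands on the housing at x -35, y +50 mm, to 118 mm above the ledge. The dial is on the face that looks to the winder's +x, away from the robot.
- dial_bar (a point): Middle of the dial's orange round bar: 16 mm thick, 60 mm long, along the winder's x axis; this point is 38 mm off the housing's face. The bar is 65 mm from the dial's axis (which is level, along x, 55 mm above the ledge), towards +y. At rest it is 0.39 rad above level (80 mm above the ledge); at the third click 0.39 rad below (30 mm), same x and y. Site axes turn with the dial.
- dial (a joint): Angle of the dial, rad: 0 off (at rest), grows as the bar is pressed down. Clicks at 0.26, 0.52, 0.78; stop at 0.83. A spring returns it to 0 when let go. Pushing down at the bar: 8 to 10 N to leave a click, easing to 5 N (first) or 8 N (third) going into the next, 9 N held at the third, 14 N beyond it, then a hard stop. A white pointer and dots on the housing (black off, small blue, large blue, orange third) show it.
- dish: Cream ceramic dish, 130 mm across, 35 mm high, loose; origin at the centre of its underside.
- tin: Small round steel tin with a lid, 80 mm across, 66 mm high, loose; origin at the centre of its underside.
- cloche: Glass cloche on a round wooden base, 140 mm across, 170 mm high, loose; origin at the centre of its underside.
- clip: Black spring clip with five coloured plastic balloon clips in it, 76 mm wide, about 85 mm long, 25 mm high, loose; origin at the centre of its underside.
- arch_coil: Clear plastic balloon arch strip in a flat coil, 160 mm across, 14 mm high, fixed; origin at the centre of its underside.
- pump: Red electric balloon pump, 170 x 220 mm, 210 mm high with its handle, fixed; origin at the centre of its underside.
Things that resemble listed ones, but are neither listed nor needed, are in the scene too. Of the things shaped like the part that bears spool_center, the white one is meant.

How it is judged:
On the way, in this order (a step that is already met when the one before it is completed fails the run):
1. the empty spool is down on the turntable, over the spindle, and let go, with the dial still off (horizontal distance between spool_center and winder_seat below 0.005 m and z of spool_center in the frame of winder_seat between 0.016 and 0.024 m and angle between spool_center's own z axis and vertical below 0.08 rad and contact force between the fingers and spool below 0.1 N and value of joint dial below 0.15 rad), for 0.2 s.
2. with the spool in place, the dial is pressed by the gripper to the third click (horizontal distance between spool_center and winder_seat below 0.005 m and z of spool_center in the frame of winder_seat between 0.016 and 0.024 m and angle between spool_center's own z axis and vertical below 0.08 rad and contact force between the fingers and spool below 0.1 N and value of joint dial above 0.7 rad and contact force between the fingers and dial above 2 N), for 0.3 s.
At the end, for the whole second after the job is handed in: The empty spool is upright on the turntable over the spindle (axis within 5 mm, height within 4 mm, tilt under 0.08 rad), at rest and not touched by the fingers; the gripper is holding the dial still at the third click (over 0.70 rad, finger force over 2 N) (all of step 2 and velocity of joint dial below 0.1 rad/s and linear speed of spool below 0.02 m/s); the arm keeps its last pose, push and grip.
It fails at once if the full spool is moved more than 30 mm (distance of full_spool_center from where it was at the start of the episode above 0.03 m).
It fails at once if the dish is moved more than 30 mm (distance of dish from where it was at the start of the episode above 0.03 m).
It fails at once if the tin is moved more than 30 mm (distance of tin from where it was at the start of the episode above 0.03 m).
It fails at once if the cloche is moved more than 30 mm (distance of cloche from where it was at the start of the episode above 0.03 m).
It fails at once if the spring clip is moved more than 30 mm (distance of clip from where it was at the start of the episode above 0.03 m).
It also fails if it takes over 54 s, if anything falls off the work surface, if the arm or the gripper's body presses on something with over 40 N, if the wrist force passes 120 N, or if a joint passes its speed limit or range.

## Working session

There is one attempt and no reset: what is moved stays moved. The work goes in short steps, Python scripts to look and compute and a tool call to move; the robot and the scene stay as the last step left them, time stands still between calls to the robot, and variables do not carry over. Pictures are saved under pics/ and viewed, at most 10 in all, crops included, and the job is handed in when it is done.

Besides the shell and the picture viewer there is one more tool, called as a command line: name --argument value ..., lists and objects as JSON in quotes. carry_out: Moves the arm, as the interface text tells. Its arguments: {"type":"object","properties":{"targets":{"type":"array","items":{"type":"number"}}},"required":["targets"]}

```bash
mkdir -p pics; cat > h.py <<'E'
import numpy as np, cv2
from plant import arm
from scipy.spatial.transform import Rotation as R
def grab(n):
    s=arm.sense(); c=arm.camera(n)
    K=np.array(c["camera_matrix"])
    if n=="wrist":
        T=np.eye(4);T[:3,:3]=R.from_rotvec(s["tcp_rot"]).as_matrix();T[:3,3]=s["tool_pos"]
        W=T@np.array(c["tool_from_camera"])
    else:
        V=np.eye(4);V[:3,:3]=R.from_rotvec(np.ravel(c["rvec"])).as_matrix();V[:3,3]=np.ravel(c["tvec"]);W=np.linalg.inv(V)
    return dict(img=c["img"],K=K,k1=c["k1"],W=W)
def save(c,f,crop=None,s=1):
    im=c["img"][:,:,::-1]
    if crop: x0,y0,x1,y1=crop; im=im[y0:y1,x0:x1]
    cv2.imwrite("pics/"+f,cv2.resize(im,None,fx=s,fy=s,interpolation=cv2.INTER_CUBIC))
def ray(c,u,v):
    d=np.linalg.inv(c["K"])@[u,v,1]; p=d[:2].copy()
    for _ in range(30): p=d[:2]/(1+c["k1"]*(p@p))
    return c["W"][:3,3], c["W"][:3,:3]@np.array([p[0],p[1],1])
def atz(c,u,v,z):
    o,d=ray(c,u,v); return o+d*(z-o[2])/d[2]
def tri(*obs):
    A=0;b=0
    for c,u,v in obs:
        o,d=ray(c,u,v);d=d/np.linalg.norm(d);P=np.eye(3)-np.outer(d,d);A=A+P;b=b+P@o
    x=np.linalg.solve(A,b)
    res=[np.linalg.norm(np.cross(x-ray(c,u,v)[0],ray(c,u,v)[1]/np.linalg.norm(ray(c,u,v)[1]))) for c,u,v in obs]
    return x,res
def proj(c,P):
    q=c["W"][:3,:3].T@(np.array(P)-c["W"][:3,3]); p=q[:2]/q[2]; p=p*(1+c["k1"]*(p@p)); return (c["K"]@[p[0],p[1],1])[:2]
E
cat > a.py <<'E'
from h import *
import pickle
np.set_printoptions(precision=3,suppress=True)
cs={n:grab(n) for n in("scene","top")}
pickle.dump(cs,open("c0.pkl","wb"))
for n in cs: save(cs[n],n+"0.png",s=1.25); print(n,cs[n]["W"],cs[n]["K"],cs[n]["k1"])
s=arm.sense();print(s)
E
python3 a.py
```

```text
scene [[ 0.448  0.701 -0.555  1.352]
 [ 0.894 -0.361  0.266 -0.352]
 [-0.014 -0.615 -0.789  1.163]
 [ 0.     0.     0.     1.   ]] [[419.991   0.    324.096]
 [  0.    419.991 202.571]
 [  0.      0.      1.   ]] -0.051233771433454194
top [[ 0.017 -0.998  0.058  0.495]
 [-1.    -0.017  0.002 -0.002]
 [-0.001 -0.058 -0.998  1.761]
 [ 0.     0.     0.     1.   ]] [[449.738   0.    319.236]
 [  0.    449.738 203.249]
 [  0.      0.      1.   ]] -0.08051146254647124
{'clock': 0.1, 'joints': array([-1.558,  0.313,  1.498, -0.   ,  1.331, -0.223]), 'joint_vel': array([ 0.001, -0.002, -0.003,  0.001, -0.001, -0.   ]), 'joint_efforts': array([  0.003, -41.29 , -26.014,  -0.   ,   0.003,   0.   ]), 'tool_pos': array([ 0.123, -0.51 ,  0.239]), 'tcp_rot': array([-3.119, -0.369, -0.   ]), 'wrist_force': array([-0.43 ,  0.346, -0.462]), 'wrist_torque': array([0.02 , 0.051, 0.006]), 'finger_force': 0.0, 'width': 0.08541845859764234}
```

View pics/scene0.png

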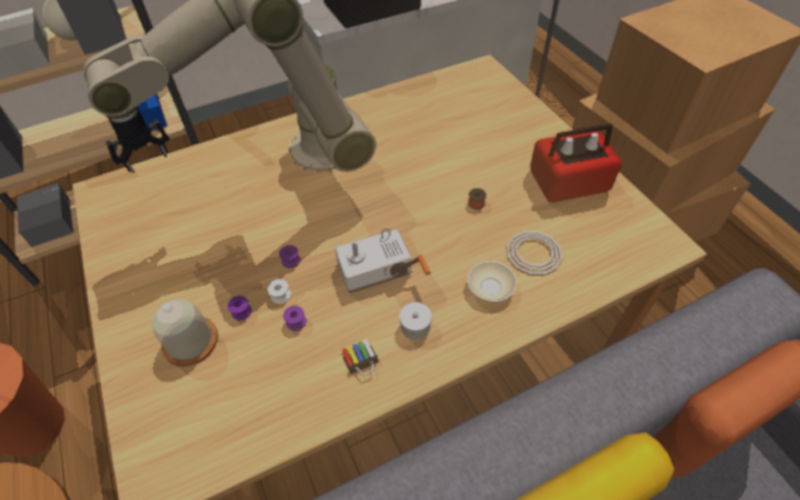

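View pics/top0.png

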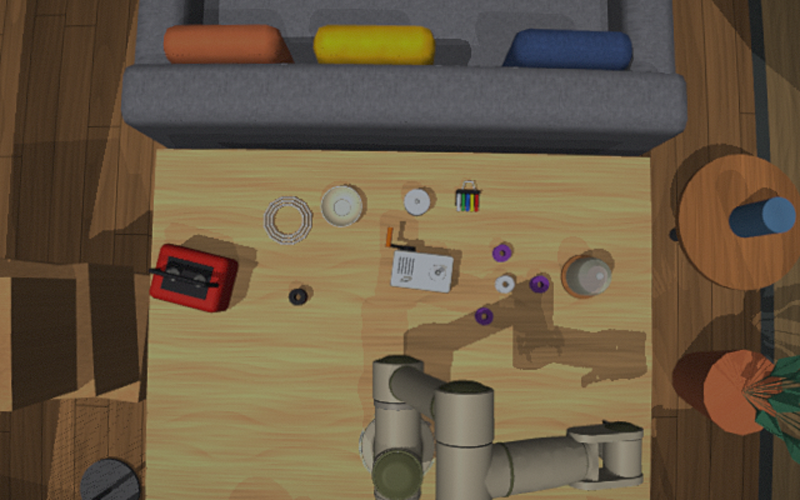

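White candidates: the white spool is at scene (279,291) / top (505,284). Its look-alikes are three purple spools at scene (290,256), (239,307), (294,318), and the black/red one is at scene (477,198). I choose the white one and check it close up.

```bash
cat > b.py <<'E'
from h import *
import pickle
cs=pickle.load(open("c0.pkl","rb"))
a=cs["scene"]["img"][175:265,205:350,::-1]; b=cs["top"]["img"][170:265,300:445,::-1]
f=lambda x:cv2.resize(x,None,fx=5.5 if 0 else 3.1,fy=3.1,interpolation=cv2.INTER_CUBIC)
cv2.imwrite("pics/z0.png",np.vstack([f(a),f(b)]))
# white spool blobs
for n,(x0,y0,x1,y1) in dict(scene=(205,215,240,250),top=(390,210,418,245)).items():
    im=cs[n]["img"][y0:y1,x0:x1].astype(int); m=(im.min(2)>120)&(im.max(2)-im.min(2)<45)
    v,u=np.nonzero(m); print(n,u.mean()+x0,v.mean()+y0,m.sum(),u.min()+x0,u.max()+x0,v.min()+y0,v.max()+y0)
E
python3 b.py
```

```text
scene 223.12955465587044 231.8178137651822 247 214 232 223 241
top 403.1081081081081 227.1891891891892 148 396 411 221 234
```

View pics/z0.png

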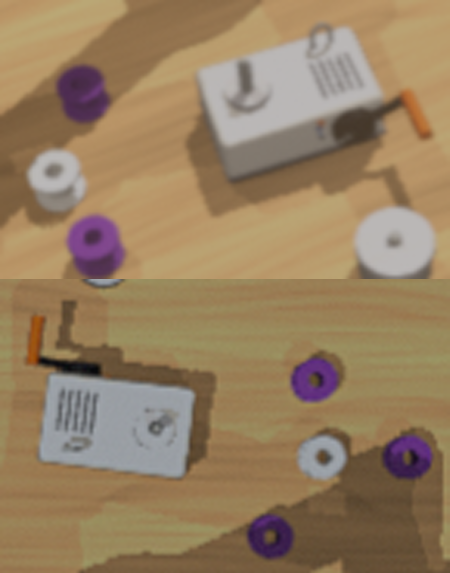

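Crop: the white spool is at scene (54,170), with its hole visible. The spindle top is at (244,64), and the orange bar runs from (406,95) to (425,135). In the top crop the hole is at (322,457) and the spindle at (158,426).

```bash
cat > d.py <<'E'
from h import *
import pickle
np.set_printoptions(precision=4,suppress=True)
cs=pickle.load(open("c0.pkl","rb"));S,T=cs["scene"],cs["top"]
print("spool top",*tri((S,222.4,229.8),(T,403.9,227.4)), atz(S,222.4,229.8,.04),atz(T,403.9,227.4,.04))
print("spindle top",*tri((S,283.7,195.6),(T,351,217.4)), atz(T,351,217.4,.138),atz(S,283.7,195.6,.138))
c=[atz(T,u,v,.08) for u,v in((316.1,201),(362.3,205.8),(360,233.5),(312.9,228.4))]
print(np.array(c),[np.linalg.norm(c[i]-c[i-1]) for i in range(4)],np.mean(c,0))
print("bar",tri((S,336,205.6),(T,311,196.1)),tri((S,342.1,218.5),(T,311.9,182.6)))
for n,(u,v) in dict(p1=(502,253),p2=(540,284),p3=(484,316),cl=(586,276),full=(298,296),tin=(417,201),dish=(342,205),clip=(467,200)).items(): print(n,atz(T,u/1.25,v/1.25,.04))
s=arm.sense();print(R.from_rotvec(s["tcp_rot"]).as_matrix())
E
python3 d.py
```

```text
spool top [ 0.508  -0.3213  0.0373] [np.float64(0.003244657631342011), np.float64(0.003244657631342104)] [ 0.5113 -0.3184  0.04  ] [ 0.5071 -0.324   0.04  ]
spindle top [ 0.5412 -0.11    0.1312] [np.float64(0.004557957135027461), np.float64(0.004557957135027415)] [ 0.5394 -0.1138  0.138 ] [ 0.5483 -0.1075  0.138 ]
[[ 0.6002  0.0137  0.08  ]
 [ 0.5851 -0.1596  0.08  ]
 [ 0.4815 -0.1522  0.08  ]
 [ 0.4976  0.0238  0.08  ]] [np.float64(0.10314699498578238), np.float64(0.1739178235069441), np.float64(0.10391700312478737), np.float64(0.17681045349258118)] [ 0.5411 -0.0686  0.08  ]
bar (array([0.6198, 0.0367, 0.0827]), [np.float64(0.003996772228132884), np.float64(0.00399677222813283)]) (array([0.6707, 0.0333, 0.0764]), [np.float64(0.002842271946694874), np.float64(0.002842271946694798)])
p1 [ 0.6029 -0.3145  0.04  ]
p2 [ 0.5095 -0.4326  0.04  ]
p3 [ 0.4092 -0.2608  0.04  ]
cl [ 0.5362 -0.5761  0.04  ]
full [0.4604 0.3091 0.04  ]
tin [ 0.7592 -0.0507  0.04  ]
dish [0.743  0.1805 0.04  ]
clip [ 0.765  -0.2051  0.04  ]
[[ 0.9723  0.2336 -0.    ]
 [ 0.2336 -0.9723  0.0012]
 [ 0.0002 -0.0011 -1.    ]]
```

Everything agrees: heights are 37/40 and 131/138 mm, and the housing measures 104x175. Winder yaw is about -0.087. Moving above the spool.

carry_out --targets '[3.8,-0.85,0.3,0,0,0,8.54,3.8,-0.85,0.3,0,0,0,8.54,3.8,-0.85,0.3,0,0,0,8.54,3.8,-0.85,0.3,0,0,0,8.54,3.8,-0.85,0.3,0,0,0,8.54,3.8,-0.85,0.3,0,0,0,8.54,3.8,-0.85,0.3,0,0,0,8.54,3.8,-0.85,0.3,0,0,0,8.54]'

```text
clock: 0.77
tool_pos: [0.4038, -0.372, 0.2149]
tcp_rot: [-3.119, -0.37, 0.0]
wrist_force: [0.3, -1.0, -1.2]
width: 0.0854
finger_force: 0.0
```

carry_out --targets '[3.8,-0.85,0.3,0,0,0,8.54,3.8,-0.85,0.3,0,0,0,8.54,3.8,-0.85,0.3,0,0,0,8.54,0,0,0,0,0,0,8.54,0,0,0,0,0,0,8.54,0,0,0,0,0,0,8.54]'

```text
clock: 1.27
tool_pos: [0.5068, -0.322, 0.2059]
tcp_rot: [-3.119, -0.37, 0.001]
wrist_force: [0.0, 0.1, 0.5]
width: 0.0853
finger_force: 0.0
```

```bash
cat > e.py <<'E'
from h import *
import pickle
np.set_printoptions(precision=4,suppress=True)
s=arm.sense();print(s["tool_pos"],s["tcp_rot"],s["joints"],s["clock"])
c=grab("wrist");pickle.dump(c,open("w1.pkl","wb"));save(c,"w1.png",s=1.25)
print(np.array(arm.camera("wrist")["tool_from_camera"]),c["K"][0,0])
print(proj(c,[.508,-.3213,.04])*1.25,proj(c,[.54,-.112,.138])*1.25)
E
python3 e.py
```

```text
[ 0.5068 -0.322   0.2059] [-3.1192 -0.3697  0.0012] [-0.7608  0.5052  1.3051 -0.0003  1.3322  0.5741] 1.2667
[[-0.0003 -0.9504 -0.3109  0.0788]
 [ 1.     -0.     -0.0009 -0.0004]
 [ 0.0008 -0.3109  0.9504 -0.135 ]
 [ 0.      0.      0.      1.    ]] 298.16001774361274
[405.1045 227.4504] [ 28.9476 125.6875]
```

View pics/w1.png

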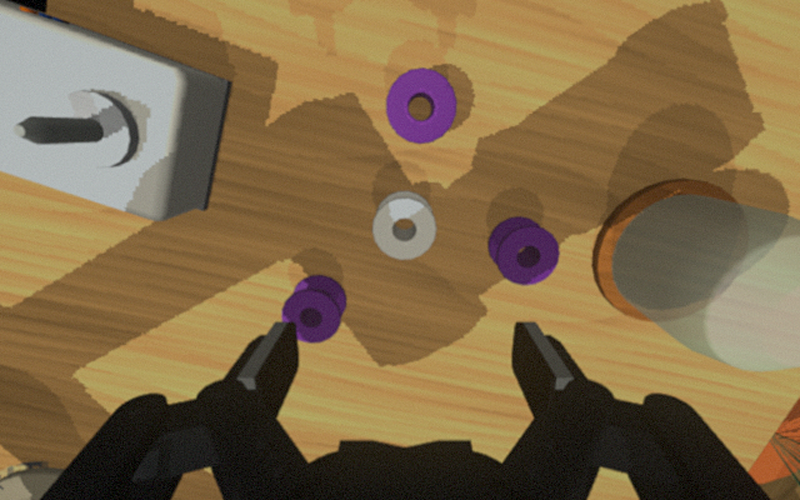

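The wrist view shows the white spool's hole at (404,228), 1 px from the prediction, and the spindle tip at (22,131).

```bash
cat > f.py <<'E'
from h import *
import pickle
np.set_printoptions(precision=4,suppress=True)
c=pickle.load(open("w1.pkl","rb"));cs=pickle.load(open("c0.pkl","rb"));S,T=cs["scene"],cs["top"]
p=atz(c,404/1.25,225.5/1.25,.04);print(p,tri((c,404/1.25,225.5/1.25),(S,222.4,229.8),(T,403.9,227.4)))
print("tip",atz(c,22/1.25,131/1.25,.138),tri((c,22/1.25,131/1.25),(S,283.7,195.6),(T,351,217.4)))
print("foot",atz(c,104/1.25,129/1.25,.09))
s=arm.sense();M=R.from_rotvec(s["tcp_rot"]).as_matrix();print(M.T@(np.r_[p[:2],.011]-s["tool_pos"])*100)
E
python3 f.py
```

```text
[ 0.5094 -0.32    0.04  ] (array([ 0.5083, -0.3209,  0.0375]), [np.float64(0.000912651246199623), np.float64(0.002802779518973248), np.float64(0.003692557872023925)])
tip [ 0.5364 -0.1082  0.138 ] (array([ 0.54  , -0.1094,  0.1354]), [np.float64(0.004580896504281049), np.float64(0.005881536138823236), np.float64(0.004667034715195309)])
foot [ 0.5388 -0.1144  0.09  ]
[ 0.3666 -0.1863 19.5392]
```

Descend.

carry_out --targets '[0.1,-0.05,3,0,0,0,8.54,0.1,-0.05,3,0,0,0,8.54,0.1,-0.05,3,0,0,0,8.54,0,0,3,0,0,0,8.54,0,0,2.5,0,0,0,8.54,0,0,2.0,0,0,0,8.54,0,0,1.5,0,0,0,8.54,0,0,1.0,0,0,0,8.54]'

```text
clock: 2.03
tool_pos: [0.5085, -0.3202, 0.0149]
tcp_rot: [-3.119, -0.367, 0.002]
wrist_force: [1.1, -0.6, -0.1]
width: 0.0856
finger_force: 0.0
```

carry_out --targets '[0,0,0.4,0,0,0,8.54,0,0,0,0,0,0,8.54,0,0,0,0,0,0,7,0,0,0,0,0,0,6,0,0,0,0,0,0,5,0,0,0,0,0,0,5,0,0,0,0,0,0,5,0,0,0,0,0,0,5]'

```text
clock: 2.7
tool_pos: [0.5102, -0.3202, 0.0137]
tcp_rot: [3.118, 0.37, 0.002]
wrist_force: [-1.7, 1.3, 6.2]
width: 0.0513
finger_force: 61.5
```

carry_out --targets '[0,0,0,0,0,0,4.5,0,0,0,0,0,0,4.5,0,0,0,0,0,0,4.5,0,0,0,0,0,0,4.5]'

```text
clock: 3.03
tool_pos: [0.5102, -0.3202, 0.0137]
tcp_rot: [3.118, 0.37, 0.002]
wrist_force: [-2.0, 0.8, 5.1]
width: 0.0511
finger_force: 61.5
```

carry_out --targets '[0,0,-1,0,0,0,4.5,0,0,-2,0,0,0,4.5,0,0,-3,0,0,0,4.5,0,0,-3.5,0,0,0,4.5,0,0,-3.5,0,0,0,4.5,0,0,-3.5,0,0,0,4.5,0,0,-2,0,0,0,4.5,0,0,0,0,0,0,4.5]'

```text
clock: 3.7
tool_pos: [0.5111, -0.3208, 0.2035]
tcp_rot: [3.112, 0.369, 0.01]
wrist_force: [-1.2, -0.3, -0.2]
width: 0.0505
finger_force: 62.5
```

```bash
cat > e2.py <<'E'
from h import *
import pickle,sys
np.set_printoptions(precision=4,suppress=True)
s=arm.sense();print(s["tool_pos"],s["tcp_rot"],s["joints"],s["clock"],s["width"],s["finger_force"],s["wrist_force"])
n=sys.argv[1]
c=grab("wrist");pickle.dump(c,open(n+".pkl","wb"));save(c,n+".png",s=1.25)
E
python3 e2.py w2
```

```text
[ 0.5111 -0.3208  0.2035] [3.1124 0.3689 0.0099] [-0.7545  0.5078  1.3074  0.      1.3167  0.5804] 3.7 0.05047367043348168 62.521078165154904 [-1.1936 -0.3024 -0.2168]
```

View pics/w2.png

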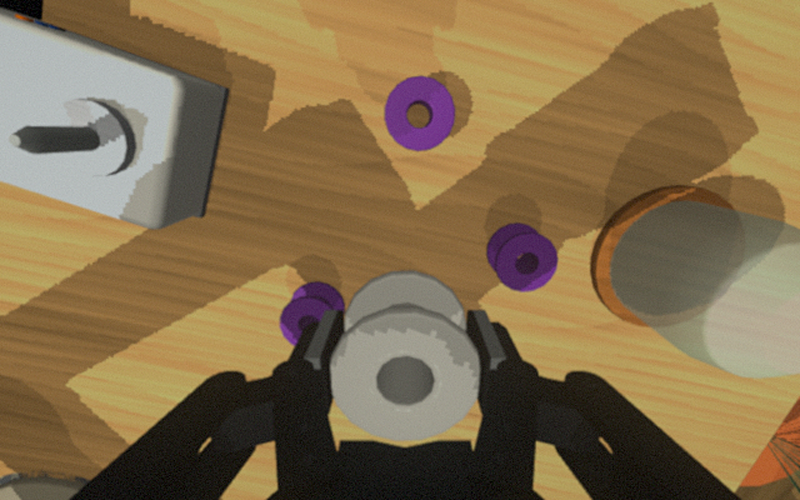

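The spool is held upright with its top flange centre at (405,381) and its bottom flange at about (405,325). Next I work out its tool-frame offset.

```bash
cat > g.py <<'E'
from h import *
import pickle
from scipy.optimize import least_squares
np.set_printoptions(precision=4,suppress=True)
c=pickle.load(open("w2.pkl","rb"));s=arm.sense()
M=R.from_rotvec(s["tcp_rot"]).as_matrix();t=s["tool_pos"]
print("tilt",M[:,2])
# observed: top-flange extremes in picture px, fit spool centre in tool frame + tilt about x,y
obs=np.array([[331,372],[481,372],[405,440],[346,315],[465,315],[405,270],[405,381]])/1.25
def pred(q):
    Q=R.from_rotvec([q[3],q[4],0]).as_matrix(); a=np.linspace(0,2*np.pi,180)
    def ring(z,r): 
        P=np.c_[r*np.cos(a),r*np.sin(a),0*a+z]@Q.T+q[:3]
        return np.array([proj(c,M@p+t) for p in P])
    A=ring(-.02,.027);B=ring(.014,.027);h=ring(-.02,.01).mean(0)
    return np.r_[A[:,0].min()-obs[0,0],A[:,0].max()-obs[1,0],A[:,1].max()-obs[2,1],B[:,0].min()-obs[3,0],B[:,0].max()-obs[4,0],B[:,1].min()-obs[5,1],h-obs[6]]
r=least_squares(pred,[0,0,-.01,0,0],diff_step=1e-4,x_scale=[.01,.01,.01,.1,.1]);print(r.x,r.fun)
p=M@r.x[:3]+t;print("spool centre",p, "axis",M@R.from_rotvec([*r.x[3:],0]).as_matrix()[:,2])
for z in(.138,):
  w1=pickle.load(open("w1.pkl","rb"));print(tri((w1,22/1.25,131/1.25),(c,15/1.25,140/1.25)),atz(c,15/1.25,140/1.25,z),atz(c,105/1.25,138/1.25,.09))
E
python3 g.py
```

```text
tilt [ 0.0039 -0.0036 -1.    ]
[-0.0047  0.0006 -0.0066 -0.0043  0.048 ] [-1.1247  0.5476 -1.467  -1.4058  1.5086  2.094   0.4948 -0.4315]
spool centre [ 0.5059 -0.3218  0.2069] axis [ 0.0515  0.0035 -0.9987]
(array([ 0.5346, -0.1002,  0.1303]), [np.float64(0.0004400421668508769), np.float64(0.0004400421668508388)]) [ 0.5365 -0.107   0.138 ] [ 0.5391 -0.1173  0.09  ]
```

carry_out --targets '[0,-3.3,0,0,0,0,4.5,0,-3.3,0,0,0,0,4.5,0,-3.3,0,0,0,0,4.5,0,-3.3,0,0,0,0,4.5,0,-3.3,0,0,0,0,4.5,0,-3.3,0,0,0,0,4.5,0,0,0,0,0,0,4.5,0,0,0,0,0,0,4.5]'

```text
clock: 4.42
tool_pos: [0.4629, -0.1258, 0.1967]
tcp_rot: [-3.119, -0.373, 0.002]
wrist_force: [0.9, -0.2, -1.0]
width: 0.0509
finger_force: 62.7
```

```bash
python3 e2.py w3
```

```text
[ 0.4629 -0.1258  0.1967] [-3.1186 -0.3728  0.0019] [-0.5103  0.254   1.6924 -0.      1.1966  0.8226] 4.4167 0.05088952716344766 62.70759753417224 [ 0.8521 -0.1967 -1.0189]
```

View pics/w3.png

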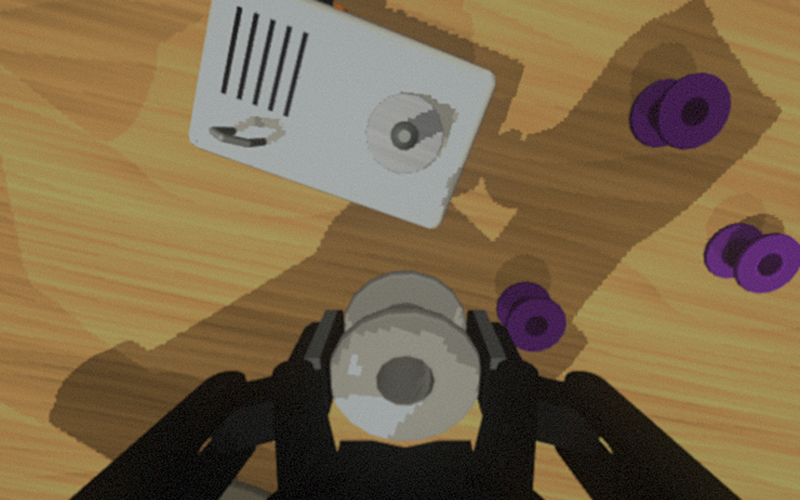

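The spindle tip is at (404,134) and the turntable centre at (405,132), with the spool unchanged in the grip.

```bash
cat > k.py <<'E'
from h import *
import pickle
np.set_printoptions(precision=4,suppress=True)
c=pickle.load(open("w3.pkl","rb"));s=arm.sense()
M=R.from_rotvec(s["tcp_rot"]).as_matrix();t=s["tool_pos"]
a=atz(c,404/1.25,134/1.25,.138);b=atz(c,405/1.25,132/1.25,.09);print(a,b)
print("tri",tri((c,404/1.25,134/1.25),(pickle.load(open("w1.pkl","rb")),22/1.25,131/1.25)))
for o in(-.0047,0):
  print(M.T@((a+b)/2-t)*100-100*np.array([o,.0006,0]))
cor=np.array([atz(c,u/1.25,v/1.25,.08) for u,v in((203,-6),(497,72),(435,229),(189,140))]);print(cor)
E
python3 k.py
```

```text
[ 0.5372 -0.1069  0.138 ] [ 0.538  -0.1071  0.09  ]
tri (array([ 0.5367, -0.107 ,  0.1368]), [np.float64(0.0005581972106801816), np.float64(0.0005581972106802738)])
[ 8.1693 -0.251   8.2692]
[ 7.6993 -0.251   8.2692]
[[ 0.585   0.0255  0.08  ]
 [ 0.5854 -0.1538  0.08  ]
 [ 0.4802 -0.1426  0.08  ]
 [ 0.5002  0.0282  0.08  ]]
```

carry_out --targets '[2.0,-0.1,0,0,0,0,4.5,2.0,-0.1,0,0,0,0,4.5,2.0,-0.05,0,0,0,0,4.5,2.0,0,0,0,0,0,4.5,0,0,2,0,0,0,4.5,0,0,2,0,0,0,4.5,0,0,0.5,0,0,0,4.5,0,0,0,0,0,0,4.5]'

```text
clock: 5.13
tool_pos: [0.54, -0.1067, 0.1505]
tcp_rot: [-3.118, -0.368, 0.005]
wrist_force: [-0.4, 0.2, -0.2]
width: 0.0508
finger_force: 62.7
```

carry_out --targets '[0,0,0.5,0,0,0,4.5,0,0,0.5,0,0,0,4.5,0,0,0.5,0,0,0,4.5,0,0,0,0,0,0,4.5]'

```text
clock: 5.47
tool_pos: [0.5405, -0.1061, 0.1367]
tcp_rot: [-3.119, -0.369, 0.001]
wrist_force: [-0.7, -0.5, -0.6]
width: 0.0515
finger_force: 62.7
```

```bash
python3 e2.py w4; python3 - <<'E'
from h import *
c=grab("scene");import pickle;pickle.dump(c,open("s4.pkl","wb"))
w=pickle.load(open("w4.pkl","rb"))
a=cv2.resize(c["img"][160:250,230:360,::-1],(520,360),interpolation=cv2.INTER_CUBIC)
b=cv2.resize(w["img"][:,:,::-1],(384,240))
o=np.zeros((600,520,3),np.uint8);o[:360]=a;o[360:,:384]=b;cv2.imwrite("pics/z4.png",o)
E
```

```text
[ 0.5405 -0.1061  0.1367] [-3.1194 -0.3693  0.0011] [-0.4067  0.4685  1.555  -0.      1.119   0.9285] 5.4667 0.051510719389660085 62.70591323613189 [-0.687  -0.5253 -0.5606]
```

View pics/z4.png

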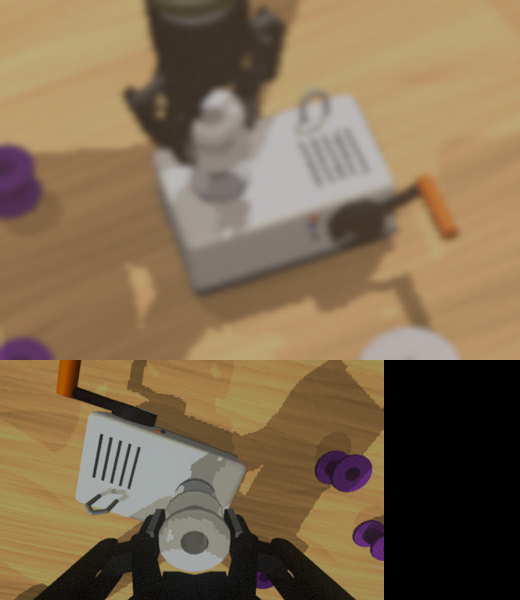

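The spool sits over the turntable. Its bottom is about 14 mm below the spindle tip with no force, so the spindle is in the hole. I continue down.

carry_out --targets '[0,0,0.6,0,0,0,4.5,0,0,0.6,0,0,0,4.5,0,0,0.6,0,0,0,4.5,0,0,0.5,0,0,0,4.5,0,0,0.4,0,0,0,4.5,0,0,0.2,0,0,0,4.5,0,0,0,0,0,0,4.5]'

```text
clock: 6.15
tool_pos: [0.5406, -0.106, 0.1077]
tcp_rot: [-3.119, -0.37, 0.001]
wrist_force: [1.1, 0.3, -0.8]
width: 0.0514
finger_force: 62.7
```

carry_out --targets '[0,0,0.2,0,0,0,4.5,0,0,0.15,0,0,0,4.5,0,0,0,0,0,0,4.5]'

```text
clock: 6.4
tool_pos: [0.5407, -0.1061, 0.1046]
tcp_rot: [-3.12, -0.369, 0.0]
wrist_force: [0.8, 0.3, -0.2]
width: 0.0512
finger_force: 62.7
```

carry_out --targets '[0,0,0.1,0,0,0,4.5,0,0,0,0,0,0,6,0,0,0,0,0,0,7,0,0,0,0,0,0,8,0,0,0,0,0,0,8,0,0,0,0,0,0,8,0,0,0,0,0,0,8]'

```text
clock: 6.98
tool_pos: [0.5407, -0.1061, 0.1038]
tcp_rot: [3.12, 0.369, 0.0]
wrist_force: [-0.5, 0.1, 0.3]
width: 0.08
finger_force: 0.0
```

carry_out --targets '[0,0,-0.5,0,0,0,8.5,0,0,-1,0,0,0,8.5,0,0,-2.5,0,0,0,8.5,0,0,-3,0,0,0,8.5,0,0,-3,0,0,0,8.5,0,0,-2,0,0,0,8.5,0,0,0,0,0,0,8.5,0,0,0,0,0,0,8.5]'

```text
clock: 7.65
tool_pos: [0.541, -0.1062, 0.2253]
tcp_rot: [3.118, 0.369, 0.004]
wrist_force: [-0.1, 0.3, -0.8]
width: 0.0849
finger_force: 0.0
```

```bash
python3 e2.py w5; python3 - <<'E'
from h import *
c=grab("scene");import pickle;pickle.dump(c,open("s5.pkl","wb"))
w=pickle.load(open("w5.pkl","rb"))
a=cv2.resize(c["img"][175:240,260:355,::-1],(380,260),interpolation=cv2.INTER_CUBIC)
b=cv2.resize(w["img"][:,:,::-1],(512,320))
o=np.zeros((580,512,3),np.uint8);o[:260,:380]=a;o[260:]=b;cv2.imwrite("pics/z5.png",o)
E
```

```text
[ 0.541  -0.1062  0.2253] [3.1185 0.3694 0.0037] [-0.4064  0.3801  1.4412  0.      1.3176  0.9286] 7.65 0.08489334780121956 0.0 [-0.1219  0.3258 -0.8456]
```

View pics/z5.png

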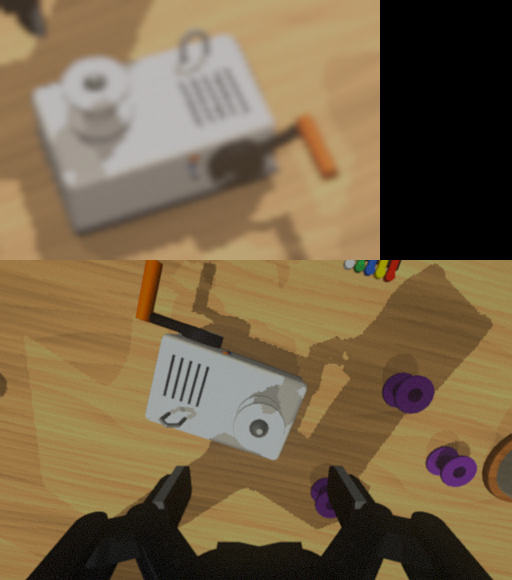

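The spool is seated on the turntable with the spindle tip showing in its hole, and the dial is still at off. Next I close the gripper and move above the bar.

carry_out --targets '[2.68,-2.26,0,0,0,0,4,2.68,-2.26,0,0,0,0,2,2.68,-2.26,0,0,0,0,0,2.68,-2.26,0,0,0,0,0,2.68,-2.26,0,0,0,0,0,0,0,0,0,0,0,0,0,0,0,0,0,0,0,0,0,0,0,0,0,0]'

```text
clock: 8.42
tool_pos: [0.6442, 0.0348, 0.2227]
tcp_rot: [-3.12, -0.37, 0.003]
wrist_force: [-0.5, -0.5, -0.1]
width: 0.0
finger_force: 0.0
```

```bash
python3 e2.py w6; python3 - <<'E'
from h import *
import pickle
np.set_printoptions(precision=4,suppress=True)
for n in("w6","s5","c0"):
    c=pickle.load(open(n+".pkl","rb"));c=c["top"] if n=="c0" else c
    im=c["img"].astype(int);m=((im[...,0]-im[...,2]>70)&(im[...,1]*1.0<im[...,0]*.62)&(im[...,0]>90)).astype(np.uint8)
    if n!="w6":
        k=np.zeros_like(m);x0,y0,x1,y1=(325,195,350,230) if n=="s5" else (300,175,320,200);k[y0:y1,x0:x1]=1;m&=k
    N,l,st,ce=cv2.connectedComponentsWithStats(m)
    for i in range(1,N):
        if st[i,4]>15:
            print(n,ce[i],st[i]); print(cv2.minAreaRect(np.argwhere(l==i)[:,::-1].astype(np.float32)), atz(c,*ce[i],.08))
E
```

```text
[0.6442 0.0348 0.2227] [-3.1195 -0.3695  0.0033] [-0.1273  0.5975  1.1135 -0.0003  1.4327  1.2078] 8.4167 8.592393862324802e-06 0.0 [-0.4704 -0.5253 -0.1391]
w6 [576.7564 130.6884] [564 107  28  47 353]
((577.300048828125, 130.4000244140625), (8.9442720413208, 51.42955780029297), 26.56505012512207) [ 0.7521 -0.1765  0.08  ]
w6 [320.5682 191.2377] [304 160  35  62 917]
((320.5479431152344, 191.20547485351562), (15.917597770690918, 61.797725677490234), 20.556045532226562) [0.6412 0.038  0.08  ]
s5 [338.1944 211.3333] [335 205   8  14  36]
((338.123291015625, 211.6711883544922), (14.731385231018066, 2.648339033126831), 65.55604553222656) [0.6433 0.0368 0.08  ]
c0 [310.8727 188.8909] [309 182   5  16  55]
((310.83074951171875, 189.35385131835938), (3.4729723930358887, 15.13223648071289), 7.125016689300537) [0.6454 0.0341 0.08  ]
```

View pics/w6.png

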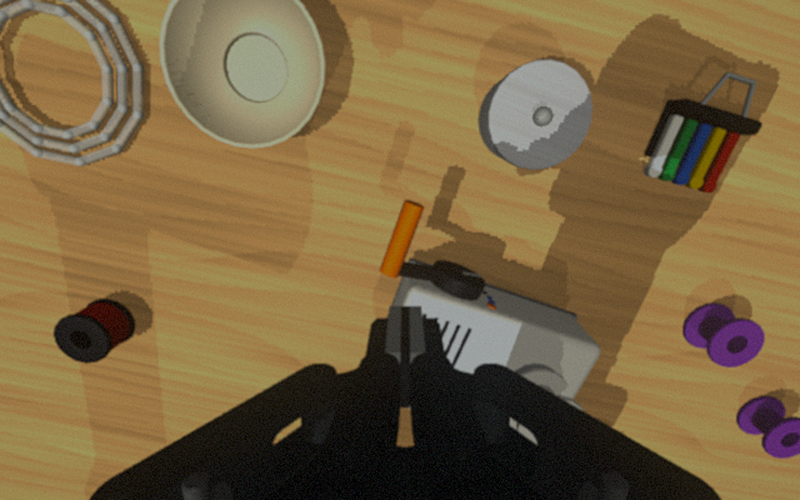

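The orange bar is at (401,239) with the closed fingers clear of it. Its world position is about (0.642, 0.037), matching across three views. I descend above it.

carry_out --targets '[-0.1,-0.2,3,0,0,0,0,0,-0.2,3,0,0,0,0,0,0,2.5,0,0,0,0,0,0,2,0,0,0,0,0,0,1.2,0,0,0,0,0,0,0.5,0,0,0,0,0,0,0,0,0,0,0]'

```text
clock: 9.05
tool_pos: [0.6424, 0.0381, 0.1014]
tcp_rot: [-3.12, -0.368, 0.002]
wrist_force: [0.6, 0.2, -0.1]
width: 0.0002
finger_force: 0.0
```

carry_out --targets '[0,0,0.5,0,0,0,0,0,0,0.5,0,0,0,0,0,0,0,0,0,0,0]'

```text
clock: 9.3
tool_pos: [0.6438, 0.0392, 0.0933]
tcp_rot: [-3.12, -0.369, -0.006]
wrist_force: [0.6, 2.0, 7.4]
width: 0.0001
finger_force: 3.8
```

carry_out --targets '[0,0,0.5,0,0,0,0,0,0,0.5,0,0,0,0,0,0,0.5,0,0,0,0,0,0,0.5,0,0,0,0,0,0,0,0,0,0,0]'

```text
clock: 9.72
tool_pos: [0.644, 0.0398, 0.0734]
tcp_rot: [-3.119, -0.37, -0.007]
wrist_force: [1.8, 5.8, 7.3]
width: -0.0
finger_force: 3.6
```

carry_out --targets '[0,0,0.5,0,0,0,0,0,0,0.5,0,0,0,0,0,0,0.4,0,0,0,0,0,0,0,0,0,0,0]'

```text
clock: 10.05
tool_pos: [0.6441, 0.0395, 0.0596]
tcp_rot: [-3.119, -0.37, -0.008]
wrist_force: [0.3, 3.8, 9.5]
width: -0.0001
finger_force: 4.4
```

carry_out --targets '[0,0,0.4,0,0,0,0,0,0,0.4,0,0,0,0,0,0,0.3,0,0,0,0,0,0,0,0,0,0,0]'

```text
clock: 10.38
tool_pos: [0.6438, 0.0382, 0.0485]
tcp_rot: [3.118, 0.369, 0.005]
wrist_force: [-1.6, -0.8, 7.3]
width: -0.0002
finger_force: 3.7
```

carry_out --targets '[0,0,0.2,0,0,0,0,0,0,0,0,0,0,0]'

```text
clock: 10.55
tool_pos: [0.6438, 0.0379, 0.0468]
tcp_rot: [3.118, 0.369, 0.005]
wrist_force: [-2.5, -2.8, 8.0]
width: 0.0003
finger_force: 4.2
```

carry_out --targets '[0,0,0.15,0,0,0,0,0,0,0,0,0,0,0,0,0,0,0,0,0,0,0,0,0,0,0,0,0]'

```text
clock: 10.88
tool_pos: [0.6439, 0.0377, 0.0459]
tcp_rot: [3.117, 0.369, 0.005]
wrist_force: [-3.3, -4.4, 10.3]
width: -0.0001
finger_force: 5.3
```

```bash
python3 e2.py w7; python3 - <<'E'
from h import *
import pickle
c=grab("scene");w=pickle.load(open("w7.pkl","rb"))
a=cv2.resize(c["img"][170:245,250:360,::-1],(440,300),interpolation=cv2.INTER_CUBIC)
b=cv2.resize(w["img"][:,:,::-1],(448,280))
o=np.zeros((580,448,3),np.uint8);o[:300,:440]=a;o[300:]=b;cv2.imwrite("pics/z7.png",o)
E
```

```text
[0.6439 0.0377 0.0459] [3.1174 0.3693 0.0054] [-0.1223  0.7638  1.3079 -0.0017  1.0659  1.2135] 10.8833 -5.721724426228667e-05 5.329719856381416 [-3.3446 -4.3509 10.3473]
```

View pics/z7.png

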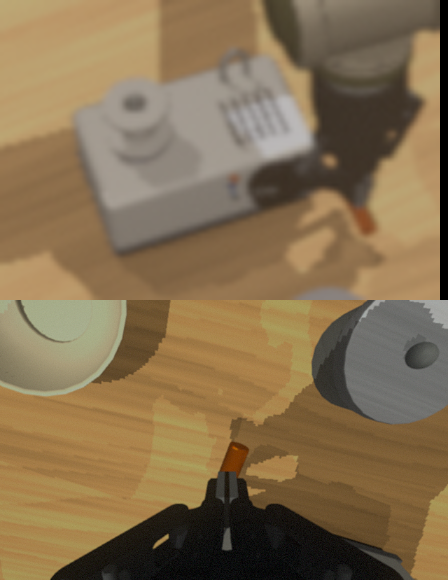

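The spool is seated, and the bar sits low under the fingers. TCP 0.046 m is the height expected for the third click, and the force has risen from 8 to 10 N, so the dial is at the third detent. Handing in.

```bash
python3 -c "
from plant import arm
print(arm.close_job())"
```

```text
the job is handed in; nothing more can be done
None
```

I put the white spool over the spindle, down on the turntable, and let go of it. I handed the job in with the fingers holding the dial's orange bar at the third click, judged from bar height and force; the hand-in gave no verdict.

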